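# Bring the worn gear round to the camera and hold it at the click

### The arm

A 7-joint arm with a two-finger parallel gripper is mounted at the origin on the work surface. World frame = base frame: x ahead of the robot, y to its left, z up, the work surface at z = 0. Lengths are in m, angles in rad, forces in N, time in s.
With the tool pointing down it reaches from about 0.4 to 0.875 m from the base axis. Payload 6.5 kg.
Tool frame: the origin (TCP) lies at the very end of the fingers, on their centre line; the grasp point (between the pads) lies 19 mm behind it; z points along the fingers, x is the direction in which the jaws open and shut, and the axes are right-handed (so a half turn about z gives the same grasp; the last joint's range is limited). The gripper opens to 85 mm and grips with 20 to 120 N. Pads are 22 mm wide; open, the fingers measure 114 mm over their backs; the gripper's body (76 mm by 85 mm) begins 54 mm behind the grasp point. The pads swing forward as they close: fully open they stand 13 mm farther back than shut.
Start: joints at [-1.311, 0.536, -0.004, 1.538, 0.003, 1.067, -0.071], TCP at [0.208, 0.616, 0.231] pointing down, gripper open.
Joint ranges: [-2.7, 2.7], [-0.37, 2.16], [-1.27, 1.26], [0.24, 2.4], [-1.31, 4.45], [0.19, 1.91], [-2.76, 2.76]. Speed limits (rad/s): [2.39, 2.39, 3.14, 3.14, 3.14, 3.14, 3.14].

### API

Orientations are given as a unit quaternion [w, x, y, z].
In Python, from station import manip, cams, workorder gives the robot as it stands.
- The arm moves only by the shell command python3 -m pendant 'ROWS'. ROWS is JSON, one flat list of numbers, 7 for each row, row after row: the shift along the tool's x, y, z in mm, then the turn, a rotation vector about the tool's x, y, z in degrees, then the finger opening in mm, from 0 to 85.4. In form: [x, y, z, wx, wy, wz, grip, x, y, z, wx, wy, wz, grip, ...]. A call has 1 to 5 rows; each row shifts and turns the pose as measured when the row begins, along the tool's axes as they then stand; what a row does not reach is not made up. A row lasts 1/10 s, in which the tool goes at most 50 mm and 8.59 degrees, less where a joint would pass 70% of its speed; a pose out of reach is approached as far as the arm can. A call with a gripper value outside its range is refused whole. The fingers move at their own pace and stop on an object; the grip force is fixed at half the most. Time passes only in rows, so rows that do not move let the fingers close. It gives the time, the measured TCP pose, the force and the opening at its end, in the units of the state.
- manip.sense(): the state, without advancing time (a new reading comes with each control period).
- cams.snapshot(name): name is "scene" or "top"; returns (picture, depth): 480x640x3 uint8, red, green, blue; 480x640 float32, m along the optical axis (not along the pixel's ray), 0 where there is no reading.
- cams.calibration(name): a dict with "camera_matrix" (3x3 intrinsics, pixels), "position" and "attitude" of the camera in the world. Camera axes: x right, y down, z forward; pixel columns grow to the right and rows downward; lengths in m; the calibration is good to about 2 mm. A picture is of the moment at which its call begins. calibration takes no time and is no camera call.
- workorder.close_job(): hands the job in, once; it reports no verdict.
The state is a dict: "t": time; "joint_positions": joint angles; "joint_velocities": joint speeds; "effort": joint torques, N m; "ee_pos": TCP position; "ee_rot": TCP orientation; "ft_force": force on the tool from outside, world axes, zero at the start; "torque": the same for the moment, N m; "finger_gap": finger opening in m.
Only numpy, scipy, OpenCV 4.12 (cv2) and the standard library are available. Lean on these libraries where they do the work, as an engineer would, in place of code of your own. Each camera call takes 0.05 s, during which the arm holds its last target.

### The job

A worn gear sits under the grey wing grip on the inspection slide. First take the wing grip and turn it until the red tooth points straight at the white arrow mark on the carriage, then slide the carriage along its rail until you feel the ball click into the notch in front of the little camera, and stop there with the ball seated and the red tooth still on its mark. Finish holding: keep gripping the wing, still, while I take the pictures, and leave the mug, the tape roll and the meter where they are.

Things in the scene. Friction and masses are not known exactly. Their poses are not given: they have to be found in the camera images.
- wing (a point): Centre of the grey wing grip: an upright bar 46 long, 16 wide, 36 mm high on a brass gear (radius 30, 9 mm thick, top face 59 mm above the table) that turns with it. Point 77 mm above the table, 18 mm below the wing's top. x runs along the wing to the red tooth (red stripe on the wing's top, same side), z up is the turning axis. Pinch it across its 16 mm from above; its sides are free.
- gear (a joint): Turn of gear and wing on the carriage, rad, growing anticlockwise from above, stops at -0.3 and 1.7. At 0 the red tooth points at the white arrow mark on the carriage, square across the rail towards the camera. Starts 0.5 to 1.4 off; stiff (0.05 N m), stays where left.
- carriage (a joint): Position, m, of the black carriage (82 x 82 mm, top 43 mm above the table) that carries the gear at its centre; end stops at 0 and 0.16, growing along the y axis of notch. Starts at 0 to 0.05; about 1.5 N of friction, stays where left.
- notch (a point): Where wing lies when the carriage's ball is seated; 77 mm above the table, 60 to 140 mm along the rail from the start. y: along the rail, the way to slide; x: square across, to the camera. Seen as a blue line on the bed's edge away from the camera, to meet the carriage's blue line. The ball drops between two ridges 6 mm before and after the middle.
- rail: Fixed rail: dark bed 104 x 300 x 10 mm, two guide bars, end blocks to 34 mm high. Origin mid-underside, y along the rail (the way to slide), x to the camera. Feel of the detent: from 13 to 6 mm before the middle the push rises by 4 to 7 N, then falls and the ball pulls the carriage ahead to the middle; past it 4 to 7 N resist again. Let go within 4 mm of the middle, it centres itself.
- station: Fixed camera stand with the notch strip, bolted to the rail. Origin on the table on the rail's centre line at the notch, axes as notch. White camera block 36 mm wide, top 76 mm above the table, lens facing the rail; lens and block lie 66 to 119 mm from the centre line on the x side.
- mug_mid (a point): Bystander: centre of a white mug with a handle, 80 mm across, 95 mm high, on the camera side of the rail.
- tape_mid (a point): Bystander: centre of a black roll of tape, 100 mm across, 48 mm high, lying flat on the side of the rail away from the camera.
- meter_mid (a point): Bystander: centre of a yellow multimeter, 75 x 145 x 30 mm (dial to 39 mm), lying flat on the camera side of the rail.

How it is judged:
By the outcome, as a careful person would: the job done as asked, in the order asked, and still so for the second after the job is handed in, while the arm keeps its last pose, push and grip.
It also fails if it takes over 48 s, if anything falls off the work surface, if the arm or the gripper's body presses on something with over 40 N, if the wrist force passes 120 N, or if a joint passes its speed limit or range.

## Working session

There is one attempt and no reset: what is moved stays moved. The work goes in short steps, Python scripts to look and compute and a shell command to move; the robot and the scene stay as the last step left them, time stands still between calls to the robot, and variables do not carry over. Pictures are saved under pics/ and viewed, and the job is handed in when it is done.

```bash
ls; mkdir -p pics; cat > h.py <<'E'
import numpy as np, cv2
from scipy.spatial.transform import Rotation as R
from station import manip, cams, workorder
def q2R(q): q=np.array(q,float); return R.from_quat([q[1],q[2],q[3],q[0]]).as_matrix()
def snap(name,tag):
    im,d=cams.snapshot(name); cv2.imwrite(f'pics/{tag}.png',im[:,:,::-1]); np.savez(f'pics/{tag}.npz',im=im,d=d); return im,d
def cal(name):
    c=cams.calibration(name); a=np.array(c['attitude'],float)
    Rm=a if a.shape==(3,3) else q2R(a)
    return np.array(c['camera_matrix']),np.array(c['position']),Rm
def ray(name,px,z):
    K,p,Rm=cal(name); px=np.atleast_2d(px).astype(float)
    d=(Rm@np.linalg.inv(K)@np.c_[px,np.ones(len(px))].T).T
    return p+d*((z-p[2])/d[:,2])[:,None]
def proj(name,P):
    K,p,Rm=cal(name); c=(np.atleast_2d(P)-p)@Rm; u=(K@c.T).T; return u[:,:2]/u[:,2:]
def cloud(name,d):
    K,p,Rm=cal(name); v,u=np.mgrid[:480,:640]; 
    c=np.stack([(u-K[0,2])/K[0,0]*d,(v-K[1,2])/K[1,1]*d,d],-1); return c@Rm.T+p
E
python3 - <<'E'
from h import *
for n in('scene','top'):
    print(cams.calibration(n)); snap(n,n+'0')
s=manip.sense(); print(s); print(q2R(s['ee_rot']))
E
```

```text
pics
{'camera_matrix': array([[451.16384974,   0.        , 320.67095864],
       [  0.        , 451.16384974, 245.42249973],
       [  0.        ,   0.        ,   1.        ]]), 'position': array([ 1.21111016, -0.19232631,  0.50661457]), 'attitude': array([-0.38648646,  0.70801328,  0.52039031, -0.28024869])}
{'camera_matrix': array([[599.47949221,   0.        , 322.07644018],
       [  0.        , 599.47949221, 232.81939347],
       [  0.        ,   0.        ,   1.        ]]), 'position': array([0.47152082, 0.01208658, 0.98171013]), 'attitude': array([ 0.04495506, -0.69792463,  0.7140035 , -0.03285213])}
{'t': 0.1, 'joint_positions': array([-1.3112273 ,  0.5370858 , -0.0044381 ,  1.53876412,  0.00261257,
        1.06730804, -0.07122771]), 'joint_velocities': array([-0.0001949 , -0.00300038, -0.00190455, -0.00171269,  0.00073998,
        0.00056172,  0.00057739]), 'effort': array([ 2.49740049e-03, -5.84569037e+01,  1.05191331e+00, -2.59773016e+01,
        1.26531874e-02,  4.71645762e-03,  1.59598500e-05]), 'ee_pos': array([0.20786012, 0.61527075, 0.23050767]), 'ee_rot': array([ 5.04658342e-04,  8.12400658e-01,  5.83099102e-01, -5.94498648e-04]), 'ft_force': array([ 0.11340046,  0.406313  , -1.09656934]), 'torque': array([ 0.00530715, -0.02550724, -0.00197619]), 'finger_gap': 0.08540547595095702}
[[ 3.19990167e-01  9.47420789e-01 -3.77410533e-04]
 [ 9.47419589e-01 -3.19990364e-01 -1.51327279e-03]
 [-1.55447384e-03  1.26666282e-04 -9.99998784e-01]]
```

View pics/top0.png

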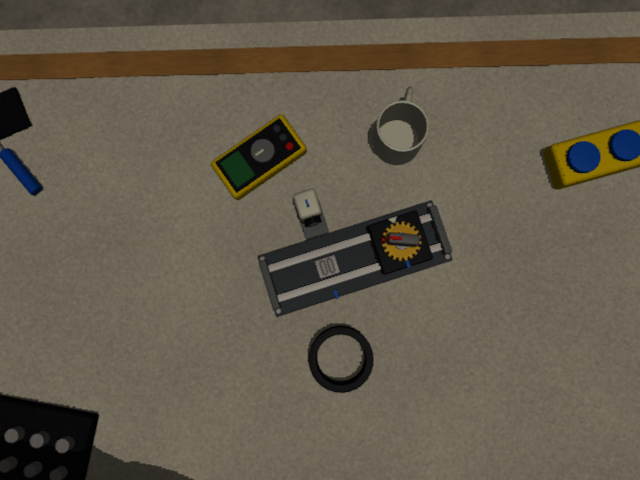

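View pics/scene0.png

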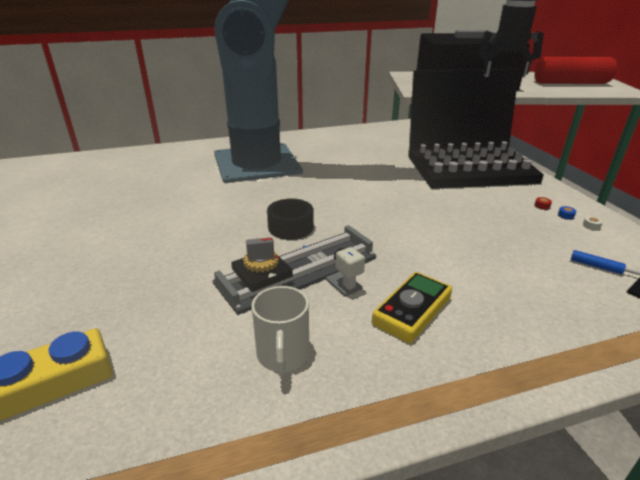

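The top view shows the rail running from (440,230) to (270,285), the carriage and gear at (400,240), and the camera at (308,208). The blue notch line is at (335,294) and the carriage's blue line at (408,265). The red stripe points left in the image. Next I'll zoom in and measure these.

```bash
cat > meas.py <<'E'
from h import *
def blobs(m,amin=4):
    n,l,s,c=cv2.connectedComponentsWithStats(m.astype(np.uint8),connectivity=8)
    return [(i,s[i,4],c[i],np.argwhere(l==i)[:,::-1]) for i in range(1,n) if s[i,4]>=amin]
E
python3 - <<'E'
from meas import *
z=np.load('pics/top0.npz'); im=z['im'];d=z['d']
c=im[180:330,240:470]; cv2.imwrite('pics/crop0.png',cv2.resize(c[:,:,::-1],None,fx=3.4,fy=3.4,interpolation=cv2.INTER_CUBIC))
hsv=cv2.cvtColor(im,cv2.COLOR_RGB2HSV); H,S,V=[hsv[...,i].astype(int) for i in range(3)]
roi=np.zeros(H.shape,bool); roi[180:330,240:470]=1
P=cloud('top',d)
for nm,m in dict(blue=(H>100)&(H<130)&(S>110)&(V>50),red=((H<6)|(H>174))&(S>120)&(V>60),yel=(H>14)&(H<30)&(S>120)&(V>90)).items():
    for i,a,cc,px in blobs(m&roi):
        print(nm,a,cc,[np.round(ray('top',cc,h)[0],4) for h in (.01,.043,.059,.095)],np.round(np.median(P[px[:,1],px[:,0]],0),4))
m=roi&(P[...,2]>.083)&(P[...,2]<.11)
for i,a,cc,px in blobs(m):
    w=ray('top',px,.095); print('wingtop',a,cc,cv2.minAreaRect(px.astype(np.float32)),w.mean(0), cv2.minAreaRect((w[:,:2]*1000).astype(np.float32)))
E
```

```text
blue 11 [306.81818182 203.36363636] [array([0.6283, 0.0515, 0.01  ]), array([0.623 , 0.0502, 0.043 ]), array([0.6204, 0.0496, 0.059 ]), array([0.6146, 0.0481, 0.095 ])] [0.618  0.0486 0.077 ]
blue 28 [407.64285714 263.92857143] [array([ 0.5252, -0.1097,  0.01  ]), array([ 0.5234, -0.1056,  0.043 ]), array([ 0.5225, -0.1036,  0.059 ]), array([ 0.5205, -0.0991,  0.095 ])] [ 0.5232 -0.1056  0.0435]
blue 34 [335.58823529 293.73529412] [array([0.4798, 0.0079, 0.01  ]), array([0.4795, 0.0081, 0.043 ]), array([0.4794, 0.0081, 0.059 ]), array([0.4791, 0.0083, 0.095 ])] [0.4794 0.0074 0.0112]
red 46 [395.7173913  237.43478261] [array([ 0.5687, -0.092 ,  0.01  ]), array([ 0.5654, -0.0885,  0.043 ]), array([ 0.5638, -0.0867,  0.059 ]), array([ 0.5602, -0.0829,  0.095 ])] [ 0.5604 -0.0829  0.0959]
red 9 [383. 239.] [array([ 0.5667, -0.0713,  0.01  ]), array([ 0.5634, -0.0684,  0.043 ]), array([ 0.5619, -0.0671,  0.059 ]), array([ 0.5583, -0.064 ,  0.095 ])] [ 0.5617 -0.067   0.0587]
yel 75 [249.12 186.04] [array([0.6596, 0.1462, 0.01  ]), array([0.6532, 0.1416, 0.043 ]), array([0.6501, 0.1394, 0
[... 251 characters left out ...]
772 -0.0971  0.0581]
yel 4 [419.75 242.  ] [array([ 0.5604, -0.1306,  0.01  ]), array([ 0.5573, -0.1258,  0.043 ]), array([ 0.5559, -0.1235,  0.059 ]), array([ 0.5526, -0.1182,  0.095 ])] [ 0.555  -0.1237  0.0599]
yel 333 [400.28528529 251.36036036] [array([ 0.5459, -0.0986,  0.01  ]), array([ 0.5433, -0.0948,  0.043 ]), array([ 0.5421, -0.093 ,  0.059 ]), array([ 0.5394, -0.0889,  0.095 ])] [ 0.5425 -0.0925  0.0579]
wingtop 350 [403.70285714 238.41714286] ((403.5919494628906, 238.4427947998047), (31.4898624420166, 11.348479270935059), 4.969740867614746) [ 0.55848722 -0.09464291  0.095     ] ((558.4625854492188, -94.43977355957031), (46.46273422241211, 16.934797286987305), 83.61973571777344)
```

View pics/crop0.png

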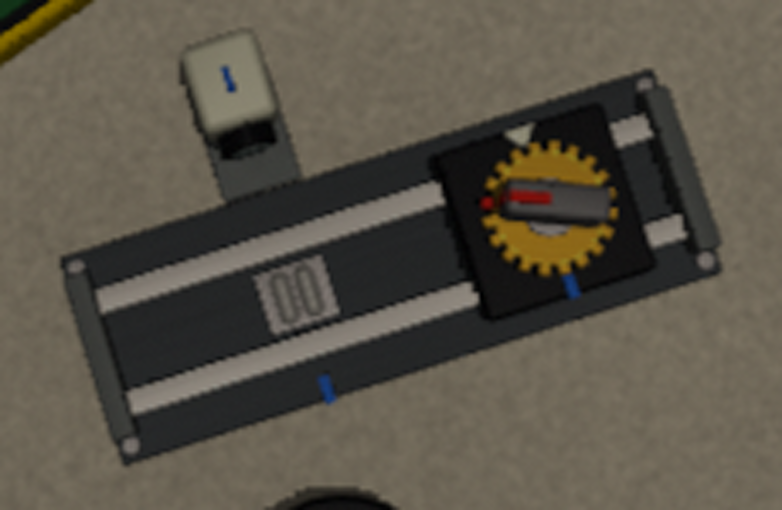

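```bash
python3 - <<'E'
from meas import *
z=np.load('pics/top0.npz'); im=z['im'];P=cloud('top',z['d'])
# guide bars: bright pixels in bed polygon
g=im.min(2); poly=np.array([[262,258],[430,204],[450,258],[278,314]],np.int32)
msk=np.zeros(g.shape,np.uint8); cv2.fillPoly(msk,[poly],1)
m=(msk>0)&(g>95)&(P[...,2]<.04)
for i,a,cc,px in blobs(m,25):
    h=np.median(P[px[:,1],px[:,0],2]); w=ray('top',px,h)[:,:2]; (c,s,an)=cv2.minAreaRect((w*1000).astype(np.float32))
    v=np.linalg.svd(w-w.mean(0))[2][0]; print('bar',a,cc,h,c,s,an,np.degrees(np.arctan2(v[1],v[0])))
# dark bed outline via depth: region of height 6..40mm
m=(P[...,2]>.006)&(P[...,2]<.016)&(g<80); 
b=max(blobs(m&(cv2.dilate(msk,np.ones((15,15)))>0)),key=lambda b:b[1]); w=ray('top',b[3],.01)[:,:2]*1000
print('bed',b[1],b[2],cv2.minAreaRect(w.astype(np.float32)))
# carriage
m=(P[...,2]>.036)&(P[...,2]<.05)&(msk>0); b=max(blobs(m),key=lambda b:b[1]); w=ray('top',b[3],.043)[:,:2]*1000
print('carr',b[1],b[2],cv2.minAreaRect(w.astype(np.float32)))
# gear circle
m=(P[...,2]>.053)&(P[...,2]<.3)&(msk>0); b=max(blobs(m),key=lambda b:b[1]); w=ray('top',b[3],.059)[:,:2]*1000
print('gear',b[1],b[2],cv2.minEnclosingCircle(w.astype(np.float32)))
# wing angle by PCA
m=(P[...,2]>.083)&(msk>0); px=np.argwhere(m)[:,::-1]; w=ray('top',px,.095)[:,:2]; v=np.linalg.svd(w-w.mean(0))[2][0]; print('wingpca',np.degrees(np.arctan2(v[1],v[0])))
for nm in['top0']: 
  for b,l in ((.12,'mid'),):
    pass
# same in scene cam
z=np.load('pics/scene0.npz'); im=z['im'];P=cloud('scene',z['d'])
m=(np.hypot(P[...,0]-.5585,P[...,1]+.0945)<.04)&(P[...,2]>.091)&(P[...,2]<.11)
w=P[m]; print('scene wing top',len(w),w.mean(0),cv2.minAreaRect((w[:,:2]*1000).astype(np.float32)))
# other items
s=manip.sense(); print(s['ee_pos'])
E
```

```text
bar 62 [425.14516129 218.17741935] 0.02319262463826771 (598.0757446289062, -139.0043487548828) (10.70848560333252, 16.27696418762207) 17.148923873901367 -76.48927335677575
bar 650 [318.89076923 252.22      ] 0.022947685605889945 (546.8755493164062, 33.36247253417969) (10.836002349853516, 168.3406982421875) 16.533226013183594 106.61465689313184
bar 61 [435.21311475 247.57377049] 0.023085511521619306 (549.5114135742188, -152.99754333496094) (9.643779754638672, 15.325798988342285) 14.629532814025879 102.8988951252484
bar 40 [334.95  264.375] 0.013016780154971652 (527.6987915039062, 8.357521057128906) (26.235271453857422, 5.5112481117248535) 13.567688941955566 -164.73098033914798
bar 35 [319.25714286 270.45714286] 0.012884087797019328 (518.3340454101562, 34.080379486083984) (24.620311737060547, 5.679739475250244) 27.0762996673584 -159.0425192714116
bar 687 [328.70160116 281.79475983] 0.02291297387378244 (499.0694274902344, 18.621681213378906) (10.780034065246582, 168.45472717285156) 16.544713973999023 106.5410757633645
bed 2178 [324.14141414 266.7020202 ] ((523.88623046875, 24.829025268554688), (38.06645584106445, 172.5941925048828), 16.573556900024414)
carr 1617 [399.42176871 242.40692641] ((558.45849609375, -95.29259490966797), (82.51155090332031, 82.3623275756836), 16.481048583984375)
gear 1081 [401.52451434 240.48103608] ((558.8147583007812, -95.35428619384766), 30.698108673095703)
wingpca -72.41521115065798
scene wing top 184 [ 0.56438061 -0.09550416  0.09509349] ((562.318603515625, -94.9871597290039), (44.798797607421875, 16.900903701782227), 83.50917053222656)
[0.20786012 0.61527075 0.23050767]
```

Both views agree: wing centre about (0.559, -0.095), with the tooth at about 83.5°. The rail's x axis is at 16.55°, so the gear is about 67° off. The notch is about 120 mm along the rail. I'll start moving.

```bash
cat > go.py <<'E'
from h import *
import sys
# usage: go.py x y z yaw -> remaining in tool axes
def rem(x,y,z,yaw):
    s=manip.sense(); Rm=q2R(s['ee_rot']); p=np.array(s['ee_pos'])
    a=np.radians(yaw); T=np.array([[np.cos(a),np.sin(a),0],[np.sin(a),-np.cos(a),0],[0,0,-1]])
    rv=np.degrees(R.from_matrix(Rm.T@T).as_rotvec())
    print('t',round(s['t'],2),'pos',p.round(4),'yaw',round(np.degrees(np.arctan2(Rm[1,0],Rm[0,0])),2),'gap',round(s['finger_gap']*1000,1),'F',np.round(s['ft_force'],1),'M',np.round(s['torque'],2))
    print('shift mm',(Rm.T@(np.array([x,y,z])-p)*1000).round(1),'turn deg',rv.round(2))
rem(*map(float,sys.argv[1:5]))
E
python3 -m pendant '[-35,35,0,0,0,0,85,-35,35,0,0,0,0,85,-35,35,0,0,0,0,85,-35,35,0,0,0,0,85,-35,35,0,0,0,0,85]'
python3 -m pendant '[-35,35,0,0,0,0,85,-35,35,0,0,0,0,85,-35,35,0,0,0,0,85,-35,35,0,0,0,0,85,-35,35,0,0,0,0,85]'
python3 go.py .559 -.095 .2 -6.4
```

```text
t: 0.6
ee_pos: [0.3139, 0.3944, 0.2272]
ee_rot: [-0.001, 0.809, 0.588, -0.002]
ft_force: [1.3, 0.1, 0.7]
finger_gap: 0.0847
t: 1.1
ee_pos: [0.4252, 0.1707, 0.2265]
ee_rot: [-0.001, 0.808, 0.589, -0.002]
ft_force: [1.7, -0.1, 0.2]
finger_gap: 0.085
t 1.1 pos [0.4252 0.1707 0.2265] yaw 72.13 gap 85.0 F [ 1.7 -0.1  0.2] M [ 0.01 -0.06  0.01]
shift mm [-211.8  209.    26. ] turn deg [-0.13  0.3  78.53]
```

```bash

python3 -m pendant '[-35,35,4,0,0,0,85,-35,35,4,0,0,0,85,-35,35,4,0,0,0,85,-35,35,4,0,0,0,85,-35,35,4,0,0,0,85]'
python3 -m pendant '[-25,25,4,0,0,0,85,0,0,0,0,0,8.5,85,0,0,0,0,0,8.5,85,0,0,0,0,0,8.5,85,0,0,0,0,0,8.5,85]'
python3 -m pendant '[0,0,0,0,0,8.5,85,0,0,0,0,0,8.5,85,0,0,0,0,0,8.5,85,0,0,0,0,0,8.5,85,0,0,0,0,0,8.5,85]'
python3 go.py .559 -.095 .2 -6.4
```

```text
t: 1.6
ee_pos: [0.537, -0.0519, 0.2063]
ee_rot: [-0.001, 0.808, 0.589, -0.002]
ft_force: [0.8, 0.2, 0.4]
finger_gap: 0.0851
t: 2.1
ee_pos: [0.5536, -0.0963, 0.2]
ee_rot: [0.001, 0.947, 0.321, -0.004]
ft_force: [0.6, 0.1, -1.3]
finger_gap: 0.0848
t: 2.6
ee_pos: [0.552, -0.0959, 0.1983]
ee_rot: [0.002, 0.999, -0.048, -0.005]
ft_force: [0.1, -0.4, 0.3]
finger_gap: 0.0853
t 2.6 pos [ 0.552  -0.0959  0.1983] yaw -5.49 gap 85.3 F [ 0.1 -0.4  0.3] M [ 0.01 -0.02  0.  ]
shift mm [ 6.9 -1.6 -1.8] turn deg [0.3  0.56 0.91]
```

```bash

python3 -m pendant '[7,-1.6,20,0.3,0.6,0.9,85,0,0,25,0,0,0,85,0,0,25,0,0,0,85,0,0,0,0,0,0,85]'
python3 go.py .559 -.095 .066 -6.4
python3 - <<'E'
from h import *
for n in('scene','top'):
    im,d=snap(n,n+'1')
im=np.load('pics/scene1.npz')['im']; cv2.imwrite('pics/c1s.png',cv2.resize(im[180:320,180:400,::-1],None,fx=3.5,fy=3.5))
E
```

```text
t: 3.0
ee_pos: [0.5592, -0.094, 0.1257]
ee_rot: [-0.0, 0.998, -0.058, 0.0]
ft_force: [-1.5, 0.5, 0.2]
finger_gap: 0.0852
t 3.0 pos [ 0.5592 -0.094   0.1257] yaw -6.62 gap 85.2 F [-1.5  0.5  0.2] M [-0.02  0.03 -0.03]
shift mm [-0.2  1.  59.7] turn deg [-0.01 -0.05 -0.22]
```

View pics/c1s.png

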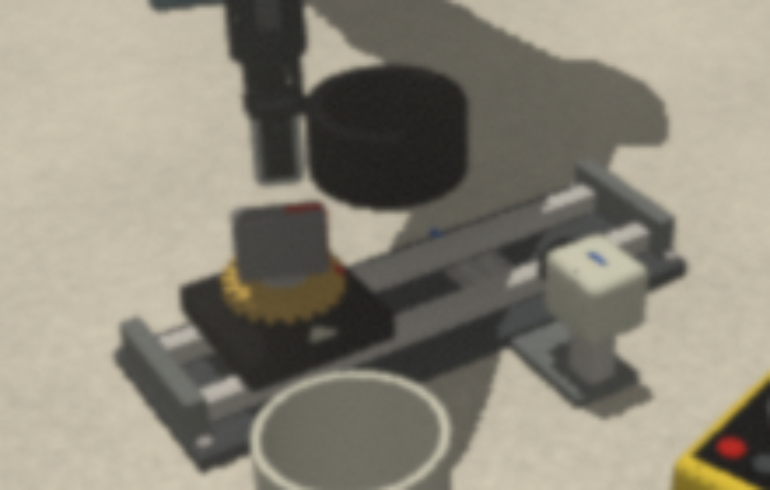

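View pics/top1.png

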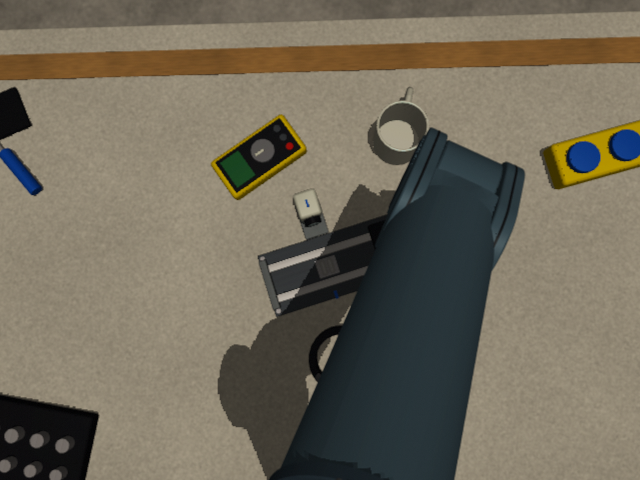

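The scene crop shows the fingers straddling above the wing and clear of the mug. The arm blocks the top view. Next I descend and grip.

```bash

python3 -m pendant '[0,1,20,0,0,-0.2,85,0,0,20,0,0,0,85,0,0,12,0,0,0,85,0,0,6,0,0,0,85,0,0,0,0,0,0,85]'
python3 go.py .559 -.095 .066 -6.4
```

```text
t: 3.6
ee_pos: [0.567, -0.097, 0.0757]
ee_rot: [0.0, 0.998, -0.056, 0.008]
ft_force: [0.3, 0.3, 0.4]
finger_gap: 0.0846
t 3.6 pos [ 0.567  -0.097   0.0757] yaw -6.42 gap 84.6 F [0.3 0.3 0.4] M [-0.03  0.01  0.04]
shift mm [-8.4 -1.1  9.6] turn deg [-0.04 -0.97 -0.02]
```

```bash

python3 -m pendant '[-8,-1,5,0,-1,0,85,0,0,4,0,0,0,85,0,0,0,0,0,0,85]'
python3 go.py .559 -.095 .066 -6.4
```

```text
t: 3.9
ee_pos: [0.5599, -0.0951, 0.0679]
ee_rot: [-0.0, 0.998, -0.056, 0.0]
ft_force: [0.2, -0.1, 0.9]
finger_gap: 0.085
t 3.9 pos [ 0.5599 -0.0951  0.0679] yaw -6.42 gap 85.0 F [ 0.2 -0.1  0.9] M [-0.    0.    0.03]
shift mm [-0.9 -0.   1.9] turn deg [-0.05 -0.05 -0.02]
```

```bash

python3 -m pendant '[-1,0,2,0,0,0,40,0,0,0,0,0,0,24,0,0,0,0,0,0,20]'
python3 go.py .559 -.095 .066 -6.4
python3 -m pendant '[0,0,0,0,0,0,0,0,0,0,0,0,0,0,0,0,0,0,0,0,0]'
python3 go.py .559 -.095 .066 -6.4
```

```text
t: 4.2
ee_pos: [0.5592, -0.095, 0.0662]
ee_rot: [-0.0, 0.998, -0.056, 0.001]
ft_force: [0.2, -0.0, -0.6]
finger_gap: 0.0435
t 4.2 pos [ 0.5592 -0.095   0.0662] yaw -6.42 gap 43.5 F [ 0.2 -0.  -0.6] M [ 0.    0.03 -0.05]
shift mm [-0.2 -0.   0.2] turn deg [-0.05 -0.09 -0.02]
t: 4.5
ee_pos: [0.5593, -0.0951, 0.0666]
ee_rot: [-0.0, 0.998, -0.056, 0.001]
ft_force: [-0.0, 0.2, -1.5]
finger_gap: 0.015
t 4.5 pos [ 0.5593 -0.0951  0.0666] yaw -6.42 gap 15.0 F [-0.   0.2 -1.5] M [-0.01  0.03  0.  ]
shift mm [-0.3 -0.1  0.6] turn deg [-0.06 -0.11 -0.02]
```

```bash

python3 -m pendant '[0,0,0,0,0,0,0,0,0,0,0,0,4,0,0,0,0,0,0,6,0]'
python3 go.py .559 -.095 .066 -73.45
python3 -m pendant '[0,0,0,0,0,7,0,0,0,0,0,0,7,0,0,0,0,0,0,7,0]'
python3 go.py .559 -.095 .066 -73.45
```

```text
t: 4.8
ee_pos: [0.5593, -0.0951, 0.0666]
ee_rot: [-0.001, 0.989, -0.145, 0.001]
ft_force: [-0.6, 0.9, -0.5]
finger_gap: 0.0151
t 4.8 pos [ 0.5593 -0.0951  0.0666] yaw -16.65 gap 15.1 F [-0.6  0.9 -0.5] M [-0.03  0.08  0.04]
shift mm [-0.3 -0.   0.6] turn deg [-1.40e-01 -3.00e-02  5.68e+01]
t: 5.1
ee_pos: [0.5591, -0.095, 0.0666]
ee_rot: [-0.001, 0.944, -0.329, 0.001]
ft_force: [-0.7, -0.0, -1.2]
finger_gap: 0.0153
t 5.1 pos [ 0.5591 -0.095   0.0666] yaw -38.47 gap 15.3 F [-0.7 -0.  -1.2] M [-0.09  0.17  0.08]
shift mm [-0.1  0.   0.6] turn deg [-1.400e-01  2.000e-02  3.498e+01]
```

```bash

python3 -m pendant '[0,0,0,0,0,7,0,0,0,0,0,0,7,0,0,0,0,0,0,7,0,0,0,0,0,0,7,0]'
python3 go.py .559 -.095 .066 -73.45
python3 -m pendant '[0,0,0,0,0,5.5,0,0,0,0,0,0,0,0]'
python3 go.py .559 -.095 .066 -73.45
```

```text
t: 5.5
ee_pos: [0.5589, -0.0948, 0.0666]
ee_rot: [-0.001, 0.831, -0.556, 0.0]
ft_force: [-0.3, 0.4, -0.8]
finger_gap: 0.0148
t 5.5 pos [ 0.5589 -0.0948  0.0666] yaw -67.59 gap 14.8 F [-0.3  0.4 -0.8] M [-0.14  0.1   0.13]
shift mm [ 0.2 -0.   0.6] turn deg [-0.11  0.05  5.86]
t: 5.7
ee_pos: [0.5589, -0.0947, 0.0666]
ee_rot: [-0.001, 0.802, -0.598, 0.0]
ft_force: [-1.1, 0.4, 0.9]
finger_gap: 0.0151
t 5.7 pos [ 0.5589 -0.0947  0.0666] yaw -73.39 gap 15.1 F [-1.1  0.4  0.9] M [ 0.01  0.24 -0.03]
shift mm [ 0.3 -0.   0.6] turn deg [-0.08  0.03  0.06]
```

```bash
python3 - <<'E'
from meas import *
for n in('scene','top'): snap(n,n+'2')
im=np.load('pics/scene2.npz')['im']; c=im[210:310,200:330]; cv2.imwrite('pics/c2s.png',cv2.resize(c[:,:,::-1],None,fx=6,fy=6,interpolation=cv2.INTER_CUBIC))
P=cloud('scene',np.load('pics/scene2.npz')['d'])
hsv=cv2.cvtColor(im,cv2.COLOR_RGB2HSV); H,S,V=[hsv[...,i].astype(int) for i in range(3)]
roi=np.zeros(H.shape,bool); roi[220:300,210:320]=1
for nm,m in dict(red=((H<6)|(H>174))&(S>110)&(V>50),white=(S<60)&(V>110)).items():
    for i,a,cc,px in blobs(m&roi): print(nm,a,cc.round(1),*[ray('scene',cc,h)[0].round(4) for h in(.043,.055,.059,.095)],np.median(P[px[:,1],px[:,0]],0).round(4))
a=np.radians(16.55)
print(proj('scene',[[.559+.03*np.cos(a),-.095+.03*np.sin(a),.055],[.559+.023*np.cos(a),-.095+.023*np.sin(a),.095],[.559+.036*np.cos(a),-.095+.036*np.sin(a),.043]]))
E
```

```text
red 18 [262.5 243. ] [ 0.4898 -0.0778  0.043 ] [ 0.5085 -0.0807  0.055 ] [ 0.5147 -0.0817  0.059 ] [ 0.5707 -0.0906  0.095 ] [ 0.5745 -0.0909  0.0972]
red 37 [266.1 254.1] [ 0.529 -0.079  0.043] [ 0.5466 -0.0819  0.055 ] [ 0.5525 -0.0829  0.059 ] [ 0.6055 -0.0917  0.095 ] [ 0.5828 -0.0881  0.0802]
red 11 [268.7 268.5] [ 0.5742 -0.0837  0.043 ] [ 0.5907 -0.0865  0.055 ] [ 0.5962 -0.0875  0.059 ] [ 0.6457 -0.0959  0.095 ] [ 0.5901 -0.0863  0.0535]
white 1904 [224.  256.8] [ 0.5151 -0.1537  0.043 ] [ 0.5331 -0.1547  0.055 ] [ 0.5391 -0.155   0.059 ] [ 0.5931 -0.158   0.095 ] [ 0.4475 -0.1517  0.0014]
white 73 [239.  223.8] [ 0.4043 -0.1091  0.043 ] [ 0.4252 -0.1112  0.055 ] [ 0.4322 -0.112   0.059 ] [ 0.4948 -0.1184  0.095 ] [ 0.3342 -0.1033  0.0014]
white 62 [258.1 227.9] [ 0.4321 -0.075   0.043 ] [ 0.4523 -0.0781  0.055 ] [ 0.459  -0.0791  0.059 ] [ 0.5195 -0.0882  0.095 ] [ 0.3692 -0.0669  0.0017]
white 685 [295.2 241.9] [ 0.5044 -0.0174  0.043 ] [ 0.5227 -0.022   0.055 ] [ 0.5288 -0.0235  0.059 ] [ 0.5837 -0.0371  0.095 ] [ 0.4439 -0.0096  0.0015]
white 583 [282.1 293.1] [ 0.6475 -0.0772  0.043 ] [ 0.6621 -0.0802  0.055 ] [ 0.667  -0.0811  0.059 ] [ 0.7108 -0.0901  0.095 ] [ 0.6994 -0.0865  0.0888]
white 48 [316.4 296. ] [ 0.671  -0.0262  0.043 ] [ 0.685  -0.0305  0.055 ] [ 0.6896 -0.0319  0.059 ] [ 0.7316 -0.0448  0.095 ] [ 0.6238 -0.0105  0.0016]
[[268.40258139 267.47032794]
 [265.01213556 245.98722322]
 [270.48681348 274.86286692]]
```

View pics/c2s.png

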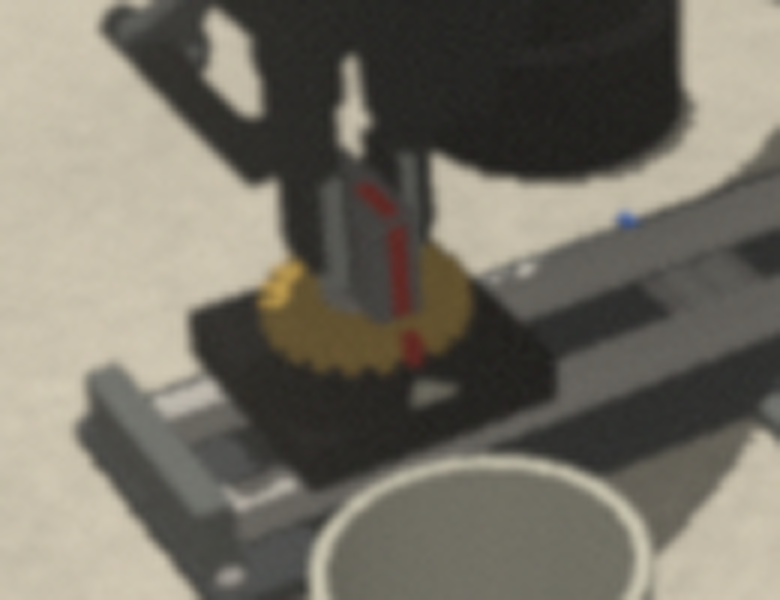

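View pics/top2.png

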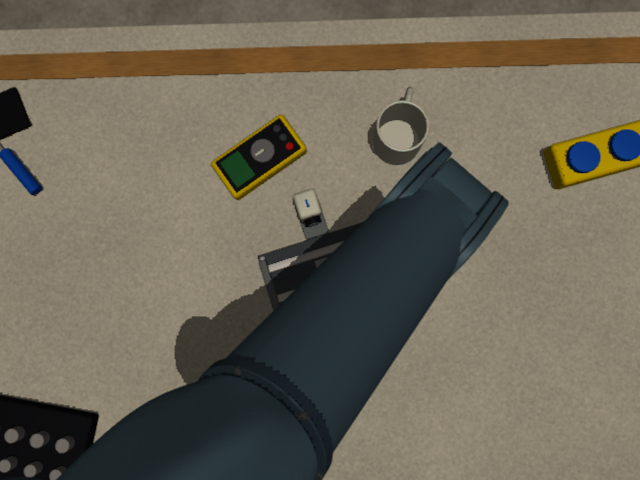

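```bash
python3 - <<'E'
from meas import *
c=np.array([.5586,-.0951])
im=np.load('pics/top0.npz')['im']; m=(im.min(2)>85); r=np.zeros(m.shape,bool); r[214:226,384:402]=1
for i,a,cc,px in blobs(m&r,3):
    w=ray('top',cc,.043)[0,:2]; print('top arrow',a,cc,w,np.degrees(np.arctan2(*(w-c)[::-1])),np.linalg.norm(w-c))
im=np.load('pics/scene2.npz')['im']; print(im.min(2)[268:282,264:282])
m=(im.min(2)>70); r=np.zeros(m.shape,bool); r[270:281,264:282]=1
for i,a,cc,px in blobs(m&r,3):
    w=ray('scene',cc,.043)[0,:2]; print('scene arrow',a,cc,w,np.degrees(np.arctan2(*(w-c)[::-1])),np.linalg.norm(w-c))
print(manip.sense()['joint_positions'].round(2))
E
```

```text
top arrow 22 [392.59090909 219.09090909] [ 0.59459382 -0.08456059] 16.32064978680375 0.03750512351251448
[[49 50 45 37 33 37 38 41 43 38 35 30 34 32 32 30 31 31]
 [46 48 44 38 36 36 33 35 35 34 34 32 34 34 34 32 31 31]
 [46 45 39 35 34 36 31 34 33 31 33 31 35 32 31 34 31 31]
 [44 38 37 34 35 35 36 33 34 33 34 32 33 34 32 33 35 33]
 [37 36 36 29 36 40 42 40 39 36 37 34 33 32 32 33 32 34]
 [36 34 35 34 39 56 64 64 58 54 49 46 39 34 34 33 31 31]
 [34 35 35 37 50 74 84 87 84 78 72 64 48 35 32 35 32 33]
 [36 36 33 37 55 80 89 91 86 83 76 62 43 34 33 35 34 32]
 [34 37 34 40 59 78 84 81 71 64 53 43 39 32 33 31 35 34]
 [34 33 35 38 53 65 64 56 45 38 36 37 34 32 32 33 32 33]
 [34 36 35 36 40 45 42 37 33 34 35 34 33 33 33 33 34 33]
 [36 35 36 34 36 34 33 35 33 33 33 32 35 32 31 33 33 35]
 [34 36 36 35 34 34 34 30 35 36 33 34 35 32 34 36 43 56]
 [33 36 35 37 32 32 35 32 33 35 34 34 36 43 47 53 67 81]]
scene arrow 16 [271.25  274.875] [ 0.59392735 -0.08350378] 18.172447023199698 0.037181904333279225
[-0.47  0.79  0.79  1.9  -0.79  0.8  -0.52]
```

The tooth is on its mark: pixel (268.7, 268.5) against a predicted (268.4, 267.5), with the arrow right in front of it at (271, 275). Tool -x is the slide direction, so I'll slide now.

```bash
cat >> go.py <<'E'
s=manip.sense(); y=np.array([-.2849,.9586,0]); x=np.array([.9586,.2849,0]); p=np.array(s['ee_pos'])
print('travel mm',((p-[.5586,-.0951,0])@y*1000).round(2),'lateral',((p-[.5586,-.0951,0])@x*1000).round(2),'Fy',round(float(np.array(s['ft_force'])@y),2),'Fx',round(float(np.array(s['ft_force'])@x),2))
E
python3 -m pendant '[-5,0,0,0,0,0,0,-10,0,0,0,0,0,0,-10,0,0,0,0,0,0]'
python3 go.py .5241 .0209 .0666 -73.45
```

```text
t: 6.1
ee_pos: [0.552, -0.0716, 0.0666]
ee_rot: [-0.001, 0.803, -0.596, 0.002]
ft_force: [1.4, -1.7, -0.5]
finger_gap: 0.0148
t 6.1 pos [ 0.552  -0.0716  0.0666] yaw -73.11 gap 14.8 F [ 1.4 -1.7 -0.5] M [-0.24 -0.16 -0.04]
shift mm [-96.7  -0.2  -0.2] turn deg [-0.18 -0.11  0.34]
travel mm 24.37 lateral 0.37 Fy -1.98 Fx 0.82
```

```bash

python3 -m pendant '[-10,0,0,0,0,0.3,0,-10,0,0,0,0,0,0,-10,0,0,0,0,0,0,-10,0,0,0,0,0,0]'
python3 go.py .5241 .0209 .0666 -73.45
python3 -m pendant '[-10,0,0,0,0,0.2,0,-10,0,0,0,0,0,0,-5,0,0,0,0,0,0,0,0,0,0,0,0,0]'
python3 go.py .5241 .0209 .0666 -73.45
```

```text
t: 6.5
ee_pos: [0.5393, -0.0289, 0.0666]
ee_rot: [-0.001, 0.802, -0.597, 0.002]
ft_force: [2.5, -1.2, -2.1]
finger_gap: 0.0152
t 6.5 pos [ 0.5393 -0.0289  0.0666] yaw -73.31 gap 15.2 F [ 2.5 -1.2 -2.1] M [-0.38 -0.24 -0.06]
shift mm [-52.1   0.2  -0.1] turn deg [-0.19 -0.09  0.14]
travel mm 68.91 lateral 0.35 Fy -1.91 Fx 2.06
t: 6.9
ee_pos: [0.5308, -0.0004, 0.0666]
ee_rot: [-0.001, 0.802, -0.597, 0.001]
ft_force: [0.7, -1.8, -1.2]
finger_gap: 0.0146
t 6.9 pos [ 5.308e-01 -4.000e-04  6.660e-02] yaw -73.35 gap 14.6 F [ 0.7 -1.8 -1.2] M [-0.21 -0.14 -0.06]
shift mm [-22.4   0.3  -0. ] turn deg [-0.16 -0.01  0.1 ]
travel mm 98.67 lateral 0.36 Fy -1.95 Fx 0.2
```

```bash
G="python3 go.py .5241 .0209 .0666 -73.45"
python3 -m pendant '[-5,0,0,0,0,0.1,0,0,0,0,0,0,0,0]' >/dev/null; $G
python3 -m pendant '[-3,0,0,0,0,0,0]' >/dev/null; $G|tail -1
python3 -m pendant '[-2,0,0,0,0,0,0]' >/dev/null; $G|tail -1
python3 -m pendant '[-2,0,0,0,0,0,0]' >/dev/null; $G|tail -1
python3 -m pendant '[-2,0,0,0,0,0,0]' >/dev/null; $G|tail -1
```

```text
t 7.1 pos [0.5293 0.0049 0.0666] yaw -73.46 gap 15.4 F [-1.   1.8 -0.5] M [0.29 0.12 0.04]
shift mm [-16.8   0.4  -0. ] turn deg [-0.16  0.02 -0.01]
travel mm 104.19 lateral 0.38 Fy 1.99 Fx -0.44
travel mm 106.68 lateral 0.36 Fy -1.22 Fx 0.66
travel mm 108.56 lateral 0.34 Fy -1.48 Fx 0.54
travel mm 109.83 lateral 0.34 Fy -5.76 Fx 1.75
travel mm 110.23 lateral 0.37 Fy -8.63 Fx 1.86
```

```bash
G="python3 go.py .5241 .0209 .0666 -73.45"
python3 -m pendant '[-3,0,0,0,0,0,0]' >/dev/null; $G
python3 -m pendant '[-3,0,0,0,0,0,0]' >/dev/null; $G|tail -1
python3 -m pendant '[-3,0,0,0,0,0,0]' >/dev/null; $G|tail -1
```

```text
t 7.6 pos [0.5273 0.0115 0.0666] yaw -73.7 gap 15.0 F [ 3.9 -6.2 -6.8] M [-0.99 -0.6   0.07]
shift mm [-9.9  0.4 -0. ] turn deg [-0.28 -0.49 -0.25]
travel mm 111.13 lateral 0.37 Fy -7.09 Fx 1.93
travel mm 112.56 lateral 0.38 Fy -6.13 Fx 2.21
travel mm 114.72 lateral 0.36 Fy -3.2 Fx 1.96
```

```bash
G="python3 go.py .5241 .0209 .0666 -73.45"
python3 -m pendant '[-1.5,0,0,0,0,0,0]' >/dev/null; $G
python3 -m pendant '[-1.5,0,0,0,0,0,0]' >/dev/null; $G|tail -1
python3 -m pendant '[0,0,0,0,0,0,0]' >/dev/null; $G|tail -1
```

```text
t 7.9 pos [0.5257 0.0168 0.0666] yaw -73.89 gap 15.0 F [ 0.4 -0.3 -1.2] M [0.5  0.11 0.05]
shift mm [-4.3  0.4 -0.1] turn deg [-0.32 -0.65 -0.43]
travel mm 116.68 lateral 0.36 Fy -0.44 Fx 0.32
travel mm 119.13 lateral 0.36 Fy 0.64 Fx 1.36
travel mm 120.94 lateral 0.38 Fy 0.69 Fx -0.64
```

```bash
G="python3 go.py .5241 .0209 .0666 -73.45"
python3 -m pendant '[0,0,0,0,0,-0.4,0]' >/dev/null; $G
python3 -m pendant '[0,0,0,0,0,0,0]' >/dev/null; $G
python3 - <<'E'
from meas import *
for n in('scene','top'): snap(n,n+'3')
im=np.load('pics/scene3.npz')['im']; c=im[190:300,230:380]; cv2.imwrite('pics/c3s.png',cv2.resize(c[:,:,::-1],None,fx=5,fy=5,interpolation=cv2.INTER_CUBIC))
E
```

```text
t 8.2 pos [0.5244 0.0214 0.0666] yaw -73.38 gap 15.0 F [ 0.3 -1.7 -0.1] M [-0.06  0.1  -0.03]
shift mm [ 0.4  0.4 -0. ] turn deg [-0.26 -0.36  0.07]
travel mm 121.38 lateral 0.38 Fy -1.74 Fx -0.17
t 8.3 pos [0.5244 0.0214 0.0666] yaw -73.35 gap 14.8 F [ 1.2  1.2 -0.7] M [0.24 0.11 0.02]
shift mm [ 0.4  0.4 -0. ] turn deg [-0.26 -0.36  0.1 ]
travel mm 121.39 lateral 0.36 Fy 0.85 Fx 1.48
```

View pics/c3s.png

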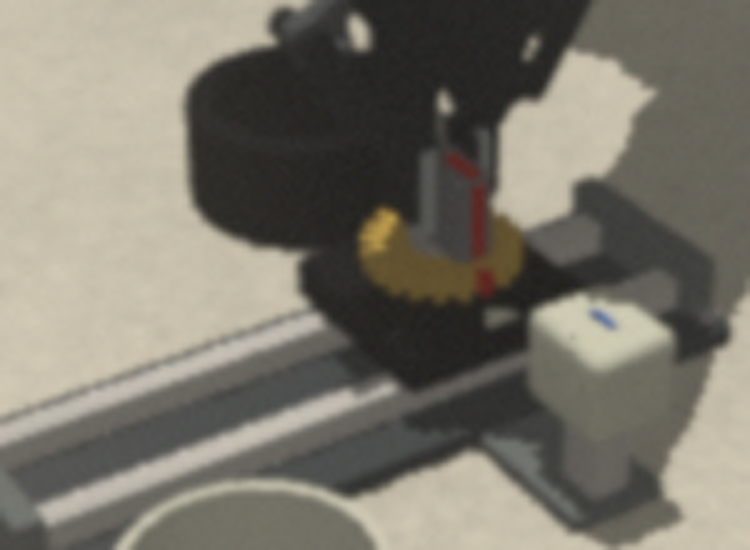

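View pics/top3.png

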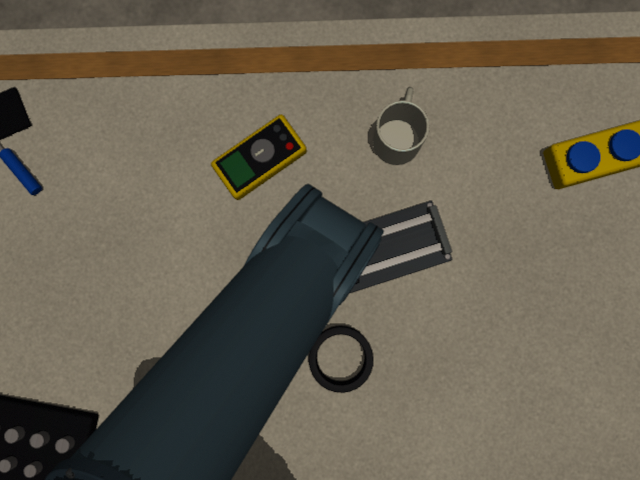

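The detent rose from about 108.7 mm and fell at about 115.7 mm of travel, which puts the middle near 121.7 mm. The blue lines gave 121.2 mm and the carriage stopped at 121.4 mm with no force. In the crop the red tooth at (485,282) meets the arrow at (500,316) and faces the camera. The last check covers the tooth direction, the blue line and the bystanders.

```bash
python3 - <<'E'
from meas import *
a=np.radians(16.55); c=np.array([.5586-.2849*.1214,-.0951+.9586*.1214])
im=np.load('pics/scene3.npz')['im']; hsv=cv2.cvtColor(im,cv2.COLOR_RGB2HSV); H,S,V=[hsv[...,i].astype(int) for i in range(3)]
r=np.zeros(H.shape,bool); r[215:262,310:340]=1
for i,n,cc,px in blobs(((H<6)|(H>174))&(S>110)&(V>50)&r): 
    w=ray('scene',cc,.055)[0]; print('red',n,cc.round(1),w.round(4),np.degrees(np.arctan2(*(w[:2]-c)[::-1])).round(1))
print('tooth pred',proj('scene',[[c[0]+.03*np.cos(b),c[1]+.03*np.sin(b),.055] for b in (a-.1,a,a+.1)]))
r[:]=0; r[248:257,322:336]=1
for i,n,cc,px in blobs((im.min(2)>60)&r,3):
    w=ray('scene',cc,.043)[0]; print('arrow',n,cc,w.round(4),np.degrees(np.arctan2(*(w[:2]-c)[::-1])).round(1))
A=np.load('pics/top0.npz')['im'].astype(int);B=np.load('pics/top3.npz')['im'].astype(int)
for nm,(u0,v0,u1,v1) in dict(mug=(370,85,432,165),meter=(208,112,310,200),tape=(345,322,378,395)).items(): print(nm,np.abs(A-B)[v0:v1,u0:u1].mean().round(2))
s=manip.sense(); print(s['joint_velocities'].round(3),s['t'])
E
python3 -m pendant '[0,0,0,0,0,0,0,0,0,0,0,0,0,0,0,0,0,0,0,0,0]'; python3 go.py .5241 .0209 .0666 -73.45
```

```text
red 14 [322.1 222.7] [0.4694 0.0475 0.055 ] 154.3
red 34 [325.1 234.1] [0.5124 0.0399 0.055 ] 121.9
red 11 [326.8 246.9] [0.556 0.029 0.055] 13.7
tooth pred [[325.27804593 246.373571  ]
 [326.66702379 245.91783029]
 [327.95846324 245.38968358]]
arrow 17 [329.17647059 253.        ] [0.5594 0.0327 0.043 ] 17.9
mug 13.6
meter 12.85
tape 11.61
[ 0.001  0.002  0.001  0.    -0.001  0.002 -0.   ] 8.4
t: 8.7
ee_pos: [0.5244, 0.0214, 0.0666]
ee_rot: [0.0, 0.802, -0.597, 0.004]
ft_force: [0.2, 1.0, 0.8]
finger_gap: 0.0146
t 8.7 pos [0.5244 0.0214 0.0666] yaw -73.37 gap 14.6 F [0.2 1.  0.8] M [0.43 0.17 0.02]
shift mm [ 0.4  0.4 -0. ] turn deg [-0.26 -0.35  0.08]
travel mm 121.39 lateral 0.39 Fy 0.88 Fx 0.48
```

```bash
python3 - <<'E'
from meas import *
A,B=[cv2.cvtColor(np.load(f'pics/top{i}.npz')['im'],cv2.COLOR_RGB2GRAY).astype(np.float32) for i in (0,3)]
for nm,(u0,v0,u1,v1) in dict(mug=(370,85,432,165),meter=(208,112,310,183),tape=(345,322,378,395),bg=(450,300,640,480)).items():
    a,b=A[v0:v1,u0:u1],B[v0:v1,u0:u1]; print(nm,cv2.phaseCorrelate(a,b),np.abs(a-b).mean())
print(workorder.close_job())
E
```

```text
mug ((0.005052854497940018, -0.015326513493505445), 0.9962606303393841) 13.942339
meter ((0.011370125045090163, 0.006416250039059435), 0.9603750072879556) 11.821734
tape ((-0.009226475376951981, 0.5405927995998638), 0.9959253718234875) 11.870901
bg ((0.007164200568951173, 0.015104991787708855), 0.9228387259774737) 16.67497
the job is handed in; nothing more can be done
None
```

I turned the wing until the red tooth pointed at the white arrow, then slid the carriage into the camera notch. The job was handed in at about 8.7 s with the arm still and gripping the wing.

- **Tooth:** I turned the wing about 67° clockwise. The gripper's yaw puts the tooth within about 0.1° of square to the rail. In the last picture it lies within about 0.2 px sideways of where it should be. Angles taken straight from that picture agree less well, at 13.7° for the tooth and 17.9° for the arrow. One pixel there is about 3°, so I relied on the gripper's yaw.
- **Notch:** The push rose to about 8.6 N at 110 mm of travel, then fell. The ball then drew the carriage ahead on its own, and it rested at 121.4 mm. The blue lines gave 121.2 mm and the feel of the detent about 121.7 mm. At rest the force along the rail was about 1 N, which is sensor noise.
- **Mug, tape roll and meter:** In the before and after top views the mug and meter shifted less than 0.02 px. The tape's partly hidden crop read 0.5 px (under 1 mm). I put that down to the arm and its shadow at the crop's edge, because nothing came near it, but I did not check it separately.

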